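Refit the heat-sink angle of a bench power supply

TASK

Refit the aluminium heat-sink angle to the opened power supply. Pick it up by its standing lip, lay it flat on the plywood board with its free long edge towards and close to the wooden stop strip and let go, then push it up so that it pivots on that edge until it stands by itself against the strip; let go, take it afresh from above across its top and hang it on the power supply, plate outside and lip inwards, both holes fully down over the two brass pins. Leave the other things on the bench where they are.

Things in the scene. Friction and masses are not known exactly. Their poses are not given: they have to be found in the camera images.
- angle: Loose aluminium L-shaped heat-sink angle, 0.2 kg: flat plate 75 (x) x 120 (y) x 4 mm with a lip along one long edge. Starts lying on the plate's outer face, lip up. Origin: centre of that face. x: from lip to free edge; y: along the lip; z: out of the plate, the way the lip points. Stood up on its free edge (x down, z level) it is 75 mm tall and 40 mm across the top, outer face to lip tip.
- lip_tip (a point): Middle of the lip's tip (angle x -32.5, y 0, z 40 mm; same axes). The lip is 10 mm thick (x -37.5 to -27.5), 120 mm long, square to the plate, reaches z = 40 mm and is clear in its middle; two small black transistors, look only, sit on its inner face at y = +21 and -21 mm.
- angle_edge (a point): Middle of the angle's free long edge, at the outer face (angle x 37.5, y 0, z 0 mm; same axes). The centre of mass lies 55 mm from this edge and 13 mm from the outer face, so when pivoted up on this edge the angle falls home by itself from about 77 degrees on.
- hole_left (a point): Centre of one of the two 10 mm holes, which go through the lip along x, at the lip's inner face, the face that comes to rest on a pillar (angle x -27.5, y +42, z 22 mm; same axes).
- hole_right (a point): The same for the other hole (angle x -27.5, y -42, z 22 mm).
- stop_board: Plywood board fixed to the bench, 170 (x) x 200 (y) x 15 mm, with a pale wooden stop strip across it: x 45 to 65 mm, all 200 mm long, 58 mm high above the board. Origin: centre of its underside, on the bench. z up; x points from the clear part (x -85 to 45 mm, nearer the robot) to the strip.
- stop_foot (a point): Middle of the line where the strip's face meets the top of the board's clear part (board x 45, y 0, z 15 mm; same axes).
- supply: Opened grey bench power supply, fixed, 150 mm wide (y), blue front panel 125 mm tall at x = 185 mm, open rear towards the robot with two black pillars, 85 mm tall, x -11 to 13, 20 mm wide at y = +42 and -42. Between them clear above 35 mm up to x = 75 mm. Chassis floor, 12 mm high, starts at x = -32. Origin: on the bench, midway between the pins. x: rear to front panel; z up.
- pin_left (a point): Foot of one 7 mm brass pin, on its pillar's top 85 mm above the bench (supply x 0, y +42; same axes). The pin is 18 mm tall, its top 6 mm tapered. Takes the hole at angle y +42. The hung angle has its z along the supply's x and its x straight down; the plate's outer face is then at supply x -22, its foot 20 mm above the bench.
- pin_right (a point): The same for the other pin (supply x 0, y -42). Takes the hole at angle y -42.
- spool: Bystander: upright green spool of solder, 48 mm across, 40 mm high; origin under its centre.
- tin: Bystander: red tin of pins, 62 x 92 x 20 mm; origin under its centre.
- pliers: Bystander: pliers with orange handles lying flat, 162 mm long, 52 mm wide, 12 mm high; origin under the middle.
- screwdriver: Bystander: red screwdriver lying flat, 160 mm long; origin under its middle.
- flask: Bystander: steel flask with black cap, 74 mm across, 186 mm high; origin under its centre.
- multimeter: Bystander: yellow multimeter lying on its back, 150 x 80 x 36 mm (46 mm at its knob); origin under its centre.
- mug: Bystander: white mug, 80 mm across, 92 mm high; origin under its centre.
Things that resemble listed ones, but are neither listed nor needed, are in the scene too. What is meant by the angle is not purple, and is the smaller of those in its own colour.

How it is judged:
By the outcome, as a careful person would: the job done as asked, in the order asked, and still so for the second after the job is handed in, with the robot touching nothing.
It also fails if it takes over 72 s, if anything falls off the work surface, if the arm or the gripper's body presses on something with over 40 N, if the wrist force passes 120 N, or if a joint passes its speed limit or range.

ROBOT

A 6-joint arm with a two-finger parallel gripper is mounted at the origin on the work surface. World frame = base frame: x ahead of the robot, y to its left, z up, the work surface at z = 0. Lengths are in m, angles in rad, forces in N, time in s.
With the tool pointing down it reaches from about 0.225 to 0.725 m from the base axis. Payload 3.1 kg.
Tool frame: the origin (TCP) lies on the front face of the gripper's body, between the roots of the fingers; the fingertips stand 73 mm ahead of it and the grasp point (between the pads) lies 54 mm ahead of it (robot.tips_ahead is the distance from the TCP to the fingertips, in m); z points along the fingers, y is the line along which they close (so a half turn about z gives the same grasp; the last joint's range is limited). The gripper opens to 85 mm and grips with 20 to 120 N. Pads are 22 mm wide; open, the fingers measure 114 mm over their backs; the gripper's body (76 mm by 85 mm) begins 54 mm behind the grasp point. The pads swing forward as they close: fully open they stand 13 mm farther back than shut.
Start: joints at [1.002, 0.048, 0.099, 1.622, 0, 1.443], TCP at [0.224, 0.475, 0.304] pointing down, gripper open.
Joint ranges: [-2.91, 2.91], [-0.99, 1.94], [-1.21, 1.42], [-2.12, 2.29], [-1.49, 1.47], [-3.14, 3.14]. Speed limits (rad/s): [2.79, 2.79, 3.14, 3.14, 3.14, 3.14].

INTERFACE

Orientations are given as a unit quaternion [w, x, y, z].
In Python, from workcell import status, grab_frame, get_calibration, order, robot gives the robot as it stands.
- The arm moves only by the tool jog_arm, never from a script. Its argument "plan" is a list of rows, each a list of 6 numbers: the shift along the world's x, y, z in mm, then the turn, a rotation vector about the world's x, y, z in rad. In form: [[dx, dy, dz, rx, ry, rz], ...]. A call has 1 to 8 rows; each row is the pose to reach, as a shift and turn from the pose commanded when the call began; what a row does not reach only later rows make up. A row lasts 1/8 s, in which the tool goes at most 62.5 mm and 10.7 degrees, less where a joint would pass 70% of its speed; a pose out of reach is approached as far as the arm can. A call with a gripper value outside its range is refused whole. "jaw" is the gripper command: -1 is fully open, 1 is shut, values between are in proportion, set as the call begins (left out, the last holds). The fingers move at their own pace and stop on an object; "squeeze" is the grip in N (left out, the last holds). Time passes only in rows, so rows that repeat a pose let the fingers close. It gives the time, the measured TCP pose, the force, the opening and the grip force at its end, in the units of the state.
- status.get_obs(): the state, without advancing time (a new reading comes with each control period).
- grab_frame(name): name is "scene" or "side" or "wrist"; returns (picture, depth): 480x640x3 uint8, blue, green, red; 480x640 float32, m along the optical axis (not along the pixel's ray), 0 where there is no reading.
- get_calibration(name): a dict with "intrinsics" (3x3 intrinsics, pixels), "k1" (the pictures are not rectified: a ray, as slopes to the right and down, at radius r is drawn at 1 + k1 r^2 times it, then the intrinsics apply), "xyz" and "attitude" of the camera in the world. Camera axes: x right, y down, z forward; pixel columns grow to the right and rows downward; lengths in m; the calibration is good to about 2 mm. A picture is of the moment at which its call begins: read the wrist's pose just before it. get_calibration takes no time and is no camera call; for the wrist camera it gives the pose at the moment of the call.
- order.finish_job(): hands the job in; it is judged then, once.
The state is a dict: "clock": time; "joints": joint angles; "dq": joint speeds; "effort": joint torques, N m; "tool_pos": TCP position; "tool_rot": TCP orientation; "wrist_force": force on the tool from outside, world axes, zero at the start; "ft_torque": the same for the moment, N m; "width": opening from 0.0 (shut) to 1.0 (fully open); "gripper_force": force on a finger pad.
Only numpy, scipy, OpenCV 4.12 (cv2) and the standard library are available. Lean on these libraries where they do the work, as an engineer would, in place of code of your own. Each camera call takes 0.05 s, during which the arm holds its last target. There are 200 camera calls.

## Working session

There is one attempt and no reset: what is moved stays moved. The work goes in short steps, Python scripts to look and compute and a tool call to move; the robot and the scene stay as the last step left them, time stands still between calls to the robot, and variables do not carry over. Pictures are saved under pics/ and viewed, at most 10 in all, crops included, and the job is handed in when it is done.

Besides the shell and the picture viewer there is one more tool, called after "Call:" by a JSON object that holds its "fn" and its "kwargs", one argument or row to a line. jog_arm: Moves the arm, as the interface text tells. Its arguments: {"type":"object","properties":{"plan":{"type":"array"},"jaw":{"type":"number"},"squeeze":{"type":"number"}},"required":["plan"]}

```bash
ls; mkdir -p pics
cat > h.py <<'E'
import numpy as np,cv2
from workcell import status, grab_frame, get_calibration, order, robot
from scipy.spatial.transform import Rotation as R
def rot(q): 
    q=np.asarray(q,float)
    return q if q.shape==(3,3) else R.from_quat([q[1],q[2],q[3],q[0]]).as_matrix()
def cloud(name):
    c=get_calibration(name); p,d=grab_frame(name)
    K=np.array(c["intrinsics"]); k=c["k1"]
    u,v=np.meshgrid(np.arange(640),np.arange(480))
    D=np.array([k,0,0,0,0.])
    n=cv2.undistortPoints(np.stack([u,v],-1).reshape(-1,1,2).astype(float),K,D).reshape(480,640,2)
    P=np.dstack([n,np.ones((480,640))])*d[...,None]
    W=P@rot(c["attitude"]).T+np.array(c["xyz"])
    W[d==0]=np.nan
    return p,d,W,c
E
python3 - <<'E'
from h import *
print(status.get_obs())
for n in("scene","side"):
    p,d,W,c=cloud(n); print(n,c); cv2.imwrite(f"pics/{n}0.png",p); np.savez(f"/tmp/{n}0.npz",p=p,W=W)
E
```

```text
pics
{'clock': 0.0, 'joints': array([1.00219185e+00, 4.87550906e-02, 9.75715813e-02, 1.62195941e+00,
       7.98344150e-06, 1.44298566e+00]), 'dq': array([-0.00255806,  0.00073488, -0.0001894 ,  0.00026064,  0.00023324,
        0.00046561]), 'effort': array([ 5.99314371e-04, -3.38783526e+01,  3.20014644e+01,  2.04091729e-02,
       -1.46898215e-04,  7.15810813e-06]), 'tool_pos': array([0.22377484, 0.47444216, 0.30270151]), 'tool_rot': array([-4.04096239e-04,  2.18616800e-01,  9.75810083e-01, -1.10151862e-03]), 'wrist_force': array([-0.33222508, -0.33687506, -0.44829087]), 'ft_torque': array([ 0.01791735, -0.02218203,  0.00482957]), 'gripper_force': 0.0, 'width': 0.9991251114497854}
scene {'intrinsics': array([[448.99074178,   0.        , 313.21042135],
       [  0.        , 448.99074178, 241.80626951],
       [  0.        ,   0.        ,   1.        ]]), 'k1': 0.026958371999017922, 'xyz': array([0.90702846, 0.51295564, 0.99089846]), 'attitude': array([-0.1034435 ,  0.37329691,  0.88310375, -0.26471991])}
side {'intrinsics': array([[443.77138237,   0.        , 325.92560547],
       [  0.        , 443.77138237, 235.70046491],
       [  0.        ,   0.        ,   1.        ]]), 'k1': -0.10345881595810594, 'xyz': array([ 0.12766009, -0.82109846,  0.98987163]), 'attitude': array([-0.39719153,  0.89764877, -0.17703422,  0.07158536])}
```

View pics/scene0.png

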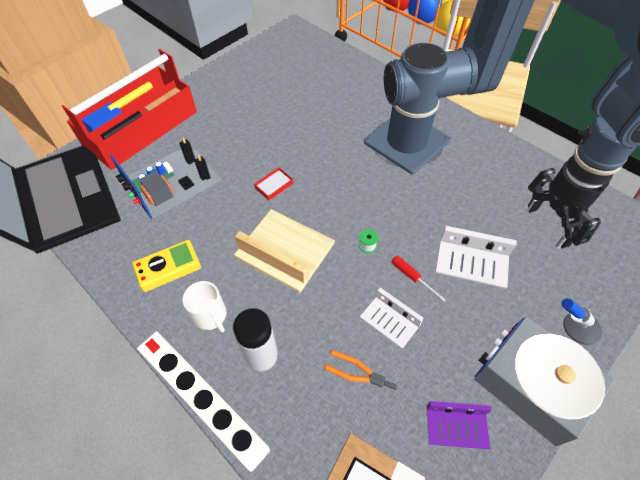

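View pics/side0.png

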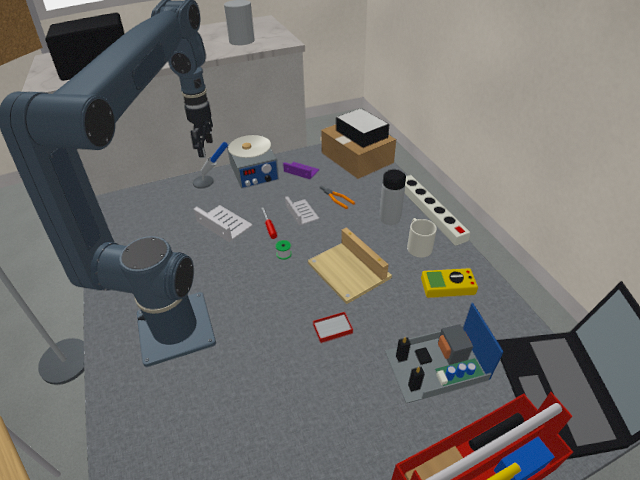

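The scene view shows the small silver angle at about (392,317), with its lip on the upper right. The board is at (285,250) with its strip on the lower left, and the supply is at (165,180) with its pillars at (187,150) and (202,167). The larger silver angle at (475,257) and the purple one at (458,425) are decoys. In the side view the angle is at (302,210), the board at (350,268) and the supply pillars at (403,348) and (416,378).

Run:
```python
from h import *
def pr(n,a): print(n,np.round(a,4).tolist())
def load(n): z=np.load(f"/tmp/{n}0.npz"); return z["p"],z["W"]
def win(x0,x1,y0,y1):
    m=np.zeros((480,640),bool); m[y0:y1,x0:x1]=1; return m
def rect(n,P):
    r=cv2.minAreaRect((P[:,:2]*1000).astype(np.float32)); 
    print(n,len(P),"c",np.round(r[0],1),"size",np.round(r[1],1),"ang",round(r[2],1),"z",np.round(np.nanpercentile(P[:,2],[2,50,98])*1000,1),"corners",np.round(cv2.boxPoints(r)).tolist())
for n,wa,wb,ws in(("scene",(355,430,285,350),(230,340,205,292),(105,220,130,220)),("side",(280,322,190,226),(300,395,225,302),(380,505,300,402))):
    p,W=load(n); hsv=cv2.cvtColor(p,cv2.COLOR_BGR2HSV).astype(int); z=W[...,2]; ok=np.isfinite(z)
    bright=(hsv[...,2]>165)&(hsv[...,1]<40)
    m=win(*wa)&ok&bright
    rect(n+" angle all",W[m]); 
    m2=win(*wa)&ok&(z>.025)&(z<.06)
    if m2.sum()>5: rect(n+" lip",W[m2]); 
    wood=(hsv[...,0]>10)&(hsv[...,0]<28)&(hsv[...,1]>50)
    m=win(*wb)&ok&wood
    rect(n+" strip top",W[m&(z>.066)]); rect(n+" board top",W[m&(z>.008)&(z<.022)])
    m=win(*ws)&ok
    blk=m&(hsv[...,2]<60)&(z>.076)&(z<.092)
    c,l,s,ce=cv2.connectedComponentsWithStats(blk.astype(np.uint8))
    for i in range(1,c):
        if s[i,4]>6: rect(f"{n} pillar px{ce[i].round()}",W[l==i])
    m3=m&(z>.09)&(z<.106)&(hsv[...,0]<35)
    if m3.sum()>2: pr("pins",W[m3][:20]*1000)
    blue=m&(hsv[...,0]>105)&(hsv[...,0]<125)&(hsv[...,1]>120)&(z>.06)
    if blue.sum()>5: rect(n+" panel",W[blue])
```

```text
scene angle all 1802 c [477.8 330.5] size [164.7 175.9] ang 38.1 z [-1.3  4.6 42.3] corners [[359.0, 349.0], [467.0, 210.0], [597.0, 312.0], [488.0, 450.0]]
scene lip 374 c [460.1 333.7] size [ 17.2 120.4] ang 4.1 z [25.8 38.9 43.8] corners [[447.0, 393.0], [456.0, 273.0], [473.0, 274.0], [464.0, 394.0]]
scene strip top 661 c [580.1  28.6] size [ 22.9 200.6] ang 13.2 z [66.9 73.1 76.7] corners [[546.0, 124.0], [592.0, -72.0], [614.0, -66.0], [568.0, 129.0]]
scene board top 2998 c [526.6  16. ] size [171.5 201.9] ang 13.4 z [11.  15.3 19.8] corners [[420.0, 94.0], [466.0, -102.0], [633.0, -62.0], [587.0, 134.0]]
scene pillar px[108. 132.] 16 c [ 637.6 -590.2] size [23.9 11.6] ang 10.6 z [86.6 89.5 91.7] corners [[625.0, -587.0], [627.0, -598.0], [650.0, -594.0], [648.0, -582.0]]
scene pillar px[184. 144.] 45 c [ 511.4 -403.2] size [20.  23.8] ang 75.2 z [77.1 84.6 88.6] corners [[497.0, -410.0], [520.0, -416.0], [525.0, -397.0], [502.0, -390.0]]
scene pillar px[199. 161.] 50 c [ 522.5 -321.2] size [21.6 23.9] ang 80.8 z [76.4 84.2 87. ] corners [[509.0, -330.0], [533.0, -334.0], [536.
[... 2220 characters left out ...]
8], [522.1448, -320.8244, 97.9479], [523.1044, -323.3346, 100.7515], [518.5514, -322.3852, 97.9305], [521.6396, -322.2019, 95.9202], [523.0112, -324.1935, 97.806], [518.973, -322.5799, 93.7836], [518.8784, -323.4357, 90.8054], [508.494, -401.1346, 98.483], [508.3268, -404.5079, 103.743], [510.9451, -404.8192, 102.4972], [506.8049, -403.81, 99.3924], [508.7598, -404.8518, 99.6996], [510.8692, -405.7247, 99.6452], [507.7817, -403.553, 94.036], [509.8284, -404.5078, 94.1497], [512.3168, -404.985, 93.2332], [507.7712, -404.3856, 90.9884]]
side panel 959 c [ 689.7 -388. ] size [148.3  30.1] ang 83.0 z [ 61.9 101.5 133.6] corners [[666.0, -460.0], [696.0, -463.0], [714.0, -316.0], [684.0, -313.0]]
```

Call:
{"fn": "jog_arm", "kwargs": {
  "plan": [
    [34,-20,-10,0,0,-0.16],
    [68,-40,-30,0,0,-0.32],
    [102,-61,-50,0,0,-0.48],
    [136,-81,-70,0,0,-0.64],
    [170,-101,-90,0,0,-0.8],
    [204,-122,-115,0,0,-0.96],
    [234,-142,-138,0,0,-1.06],
    [234,-142,-138,0,0,-1.06]
  ],
  "jaw": -1,
  "squeeze": 40
}}

```text
clock: 1.1
tool_pos: [0.4581, 0.3303, 0.1624]
tool_rot: [-0.001, 0.683, 0.73, -0.003]
wrist_force: [-1.2, -0.5, -0.4]
width: 1.0
gripper_force: 0.0
```

```bash
cat >> h.py <<'E'
def rect(n,P):
    r=cv2.minAreaRect((P[:,:2]*1000).astype(np.float32)); 
    print(n,len(P),"c",np.round(r[0],1),"size",np.round(r[1],1),"ang",round(r[2],1),"z",np.round(np.nanpercentile(P[:,2],[2,50,98])*1000,1),"corners",np.round(cv2.boxPoints(r)).tolist())
def st():
    s=status.get_obs(); T=rot(s["tool_rot"])
    print("t",round(s["clock"],2),"pos",np.round(s["tool_pos"]*1000,1),"z",T[:,2].round(3),"yaw",round(np.degrees(np.arctan2(T[1,1],T[0,1])),2),"F",s["wrist_force"].round(1),"w",round(s["width"],3),"gf",round(s["gripper_force"],1),"j",s["joints"].round(2))
E
python3 - <<'E'
from h import *
st()
p,d,W,c=cloud("wrist"); cv2.imwrite("pics/w1.png",p); print(c["xyz"],rot(c["attitude"])[:,2])
z=W[...,2]; m=(z>.034)&(z<.045)&(abs(W[...,0]-.46)<.06)&(abs(W[...,1]-.333)<.1); rect("lip",W[m])
E
```

```text
t 1.1 pos [458.1 330.3 162.4] z [-0.005 -0.003 -1.   ] yaw 3.8 F [-1.2 -0.5 -0.4] w 1.0 gf 0.0 j [ 0.51  0.17 -0.05  1.36 -0.    2.01]
[0.45243582 0.41487324 0.2318526 ] [ 0.01707807 -0.3320924  -0.94309224]
lip 3992 c [460.5 332.1] size [ 11.9 120.6] ang 4.2 z [38.  39.7 41. ] corners [[450.0, 392.0], [459.0, 272.0], [471.0, 272.0], [462.0, 393.0]]
```

View pics/w1.png

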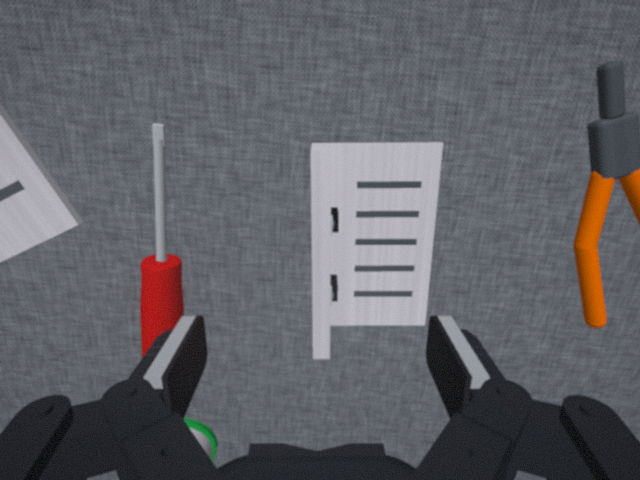

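The wrist view shows the lip as a vertical bar at columns 312–330, rows 143–358, between the open fingers. The transistors are at (335,220) and (335,288), and the plate lies to the right. The measured lip centre is about (460,333) mm at height 40 mm, which agrees with the other views.

Call:
{"fn": "jog_arm", "kwargs": {
  "plan": [
    [1,2,-30,0,0,0],
    [1.5,2.5,-60,0,0,0],
    [1.5,2.5,-79,0,0,0],
    [1.5,2.5,-79,0,0,0]
  ]
}}

```text
clock: 1.65
tool_pos: [0.4578, 0.3352, 0.0855]
tool_rot: [-0.001, 0.681, 0.732, -0.002]
wrist_force: [0.1, 0.5, 0.2]
width: 1.0
gripper_force: 0.0
```

Call:
{"fn": "jog_arm", "kwargs": {
  "plan": [
    [0,0,0,0,0,0],
    [0,0,0,0,0,0],
    [0,0,0,0,0,0],
    [0,0,0,0,0,0],
    [0,0,0,0,0,0],
    [0,0,0,0,0,0]
  ],
  "jaw": 1
}}

```text
clock: 2.4
tool_pos: [0.4599, 0.3355, 0.0875]
tool_rot: [0.0, 0.682, 0.731, 0.001]
wrist_force: [0.3, 0.6, 2.8]
width: 0.113
gripper_force: 39.7
```

Call:
{"fn": "jog_arm", "kwargs": {
  "plan": [
    [0,0,20,0,0,0],
    [0,-5,55,0,0,0.0],
    [6,-45,85,0,0,0.03],
    [12,-100,100,0,0,0.06],
    [18,-155,100,0,0,0.09],
    [24,-210,100,0,0,0.12],
    [30,-265,100,0,0,0.163],
    [35,-305,90,0,0,0.163]
  ]
}}

```text
clock: 3.4
tool_pos: [0.4946, 0.0281, 0.1769]
tool_rot: [0.0, 0.621, 0.784, 0.0]
wrist_force: [0.2, -0.4, -1.7]
width: 0.107
gripper_force: 39.2
```

Call:
{"fn": "jog_arm", "kwargs": {
  "plan": [
    [0,-10,-10,0,0,0],
    [0,-20,-30,0,0,0.0],
    [0,-20,-42,0,0,0],
    [0,-20,-42,0,0,0]
  ]
}}

```text
clock: 3.9
tool_pos: [0.4931, 0.0113, 0.1331]
tool_rot: [-0.002, 0.62, 0.785, -0.001]
wrist_force: [0.1, 0.9, -1.4]
width: 0.108
gripper_force: 39.1
```

Run:
```python
from h import *
st()
p,d,W,c=cloud("wrist"); cv2.imwrite("pics/w2.png",p); z=W[...,2]
a=np.radians(13.3); ex=np.array([np.cos(a),np.sin(a)]); ey=np.array([-ex[1],ex[0]])
b=(W[...,:2]-[.526,.0154])*1000; bx=b@ex; by=b@ey
m=(z>.068)&(z<.078)&(bx>35)&(bx<75); rect("strip",W[m])
for n in("scene","side","wrist"):
    if n!="wrist": p,d,W,c=cloud(n); cv2.imwrite(f"pics/{n}1.png",p)
    z=W[...,2]; b=(W[...,:2]-[.526,.0154])*1000; bx=b@ex; by=b@ey
    m=(abs(bx)<45)&(abs(by)<80)&(z>.03)&(z<.065)&(p.max(2)>150)&(p.max(2).astype(int)-p.min(2)<25)
    if m.sum()>20: print(n); rect("plate",np.dstack([bx,by,z*1000])[m]/1000)
```

```text
t 3.9 pos [493.1  11.3 133.1] z [-0.004  0.001 -1.   ] yaw 13.4 F [ 0.1  0.9 -1.4] w 0.108 gf 39.1 j [-0.11  0.   -0.29  1.28  0.    1.22]
strip 22539 c [575.1  52.7] size [ 22.  146.6] ang 13.5 z [68.9 72.7 74. ] corners [[547.0, 121.0], [581.0, -21.0], [603.0, -16.0], [569.0, 127.0]]
scene
plate 1034 c [-0.4  2.2] size [ 71.9 121.9] ang 0.7 z [47.6 51.1 57.3] corners [[-37.0, 63.0], [-36.0, -59.0], [36.0, -58.0], [35.0, 64.0]]
side
plate 293 c [ 5.7 -9.3] size [107.5  72.3] ang 80.7 z [47.7 51.4 55.6] corners [[-39.0, -57.0], [33.0, -68.0], [50.0, 38.0], [-21.0, 50.0]]
wrist
plate 293 c [ 5.7 -9.3] size [107.5  72.3] ang 80.7 z [47.7 51.4 55.6] corners [[-39.0, -57.0], [33.0, -68.0], [50.0, 38.0], [-21.0, 50.0]]
```

Call:
{"fn": "jog_arm", "kwargs": {
  "plan": [
    [2,0,-12,0,0,0],
    [3,1,-22,0,0,0.0],
    [3,1,-28,0,0,0],
    [3,1,-30,0,0,0],
    [3,1,-30,0,0,0]
  ]
}}

```text
clock: 4.68
tool_pos: [0.4974, 0.0113, 0.1047]
tool_rot: [-0.0, 0.62, 0.784, -0.0]
wrist_force: [-1.2, -0.0, -0.6]
width: 0.108
gripper_force: 39.2
```

Call:
{"fn": "jog_arm", "kwargs": {
  "plan": [
    [0,0,-1,0,0,0],
    [0,0,-2,0,0,0.0],
    [0,0,-2,0,0,0]
  ]
}}

```text
clock: 5.05
tool_pos: [0.4975, 0.0113, 0.103]
tool_rot: [0.0, 0.62, 0.784, 0.0]
wrist_force: [0.3, 0.2, -1.4]
width: 0.108
gripper_force: 39.2
```

Call:
{"fn": "jog_arm", "kwargs": {
  "plan": [
    [0,0,0,0,0,0],
    [0,0,0,0,0,0.0],
    [0,0,0,0,0,0],
    [0,0,0,0,0,0]
  ],
  "jaw": -1
}}

```text
clock: 5.55
tool_pos: [0.4976, 0.0113, 0.1031]
tool_rot: [0.0, 0.62, 0.785, 0.0]
wrist_force: [-0.3, -0.0, -1.1]
width: 0.945
gripper_force: 0.0
```

Call:
{"fn": "jog_arm", "kwargs": {
  "plan": [
    [0,0,20,0,0,0],
    [0,0,50,0,0,0.0],
    [-30,-7,60,0,0,0],
    [-70,-16,60,0,0,0]
  ]
}}

```text
clock: 6.05
tool_pos: [0.4282, -0.005, 0.1646]
tool_rot: [0.002, 0.62, 0.785, 0.001]
wrist_force: [-1.1, -0.1, -0.5]
width: 0.998
gripper_force: 0.0
```

Run:
```python
from h import *
st()
a=np.radians(13.4); ex=np.array([np.cos(a),np.sin(a)]); ey=np.array([-ex[1],ex[0]])
for n in("scene","side","wrist"):
    p,d,W,c=cloud(n); cv2.imwrite(f"pics/{n}3.png",p)
    z=W[...,2]; b=(W[...,:2]-[.526,.0154])*1000; bx=b@ex; by=b@ey
    q=p.max(2).astype(int)-p.min(2)
    for nm,lo,hi in(("plate",.013,.024),("lip",.05,.06)):
        m=(bx>-60)&(bx<44)&(abs(by)<80)&(z>lo)&(z<hi)&(p.max(2)>140)&(q<25)
        if m.sum()>20: rect(n+nm,np.dstack([bx,by,z*1000])[m]/1000)
```

```text
t 6.05 pos [428.2  -5.  164.6] z [ 0.004 -0.001 -1.   ] yaw 13.38 F [-1.1 -0.1 -0.5] w 0.998 gf 0.0 j [-0.17 -0.2  -0.41  1.36 -0.    1.17]
sceneplate 729 c [-6.5  0.5] size [122.7  53.7] ang 89.9 z [15.4 19.3 23.1] corners [[-33.0, -61.0], [20.0, -61.0], [20.0, 62.0], [-33.0, 62.0]]
scenelip 181 c [-29.4   1.7] size [121.3  13.3] ang 89.9 z [50.9 54.9 58.1] corners [[-36.0, -59.0], [-23.0, -59.0], [-23.0, 62.0], [-36.0, 62.0]]
sideplate 395 c [9.  1.3] size [ 76.1 124.5] ang 7.0 z [14.9 18.8 23. ] corners [[-36.0, 58.0], [-21.0, -65.0], [54.0, -56.0], [39.0, 68.0]]
sidelip 83 c [-29.6 -10.5] size [11.2 95.2] ang 0.6 z [51.8 54.8 58.7] corners [[-36.0, 37.0], [-35.0, -58.0], [-23.0, -58.0], [-25.0, 37.0]]
wristplate 13641 c [ 7.3 -0.1] size [ 75.5 124.8] ang 3.9 z [17.5 18.8 20.1] corners [[-35.0, 60.0], [-26.0, -65.0], [49.0, -60.0], [41.0, 65.0]]
wristlip 3214 c [-28.7  16.9] size [11.5 85.5] ang 0.2 z [53.4 54.8 56. ] corners [[-35.0, 60.0], [-34.0, -26.0], [-23.0, -26.0], [-23.0, 60.0]]
```

Call:
{"fn": "jog_arm", "kwargs": {
  "plan": [
    [0,0,-20,0,0,0],
    [0,0,-50,0,0,0],
    [10,2,-51,0,0,0],
    [25,6,-51,0,0,0],
    [39,9,-51,0,0,0],
    [41,10,-51,0,0,0],
    [41,10,-51,0,0,0]
  ],
  "jaw": 1
}}

```text
clock: 7.08
tool_pos: [0.4689, 0.0054, 0.1123]
tool_rot: [0.0, 0.62, 0.785, -0.0]
wrist_force: [-0.3, -0.3, 0.2]
width: -0.001
gripper_force: 0.0
```

Call:
{"fn": "jog_arm", "kwargs": {
  "plan": [
    [1.9,0.5,0,0,0,0],
    [3.9,0.9,0,0,0,0],
    [5.8,1.4,0,0,0,0],
    [5.8,1.4,0,0,0,0]
  ]
}}

```text
clock: 7.58
tool_pos: [0.4744, 0.0067, 0.112]
tool_rot: [0.0, 0.62, 0.784, 0.0]
wrist_force: [-0.6, -0.2, 0.5]
width: -0.002
gripper_force: 0.0
```

Call:
{"fn": "jog_arm", "kwargs": {
  "plan": [
    [1.9,0.5,0,0,0,0],
    [3.9,0.9,0,0,0,0],
    [5.8,1.4,0,0,0,0],
    [5.8,1.4,0,0,0,0]
  ]
}}

```text
clock: 8.07
tool_pos: [0.48, 0.0081, 0.1119]
tool_rot: [-0.0, 0.62, 0.785, -0.0]
wrist_force: [-1.1, -0.1, 0.2]
width: -0.001
gripper_force: 0.5
```

```bash
cat > a.py <<'E'
from h import *
import sys
st()
a=np.radians(13.4); ex=np.array([np.cos(a),np.sin(a)]); ey=np.array([-ex[1],ex[0]])
s=status.get_obs(); t=(s["tool_pos"][:2]-[.526,.0154])*1000; print("tool bx,by",(t@ex).round(1),(t@ey).round(1))
for n in sys.argv[2:]:
    p,d,W,c=cloud(n); cv2.imwrite(f"pics/{n}{sys.argv[1]}.png",p)
    z=W[...,2]; b=(W[...,:2]-[.526,.0154])*1000; bx=b@ex; by=b@ey
    q=p.max(2).astype(int)-p.min(2)
    m=(bx>-60)&(bx<100)&(abs(by)<80)&(z>.017)&(z<.13)&(p.max(2)>140)&(q<25)
    # profile by bx
    for lo in range(-50,100,10):
        k=m&(bx>=lo)&(bx<lo+10)
        if k.sum()>8: print(n,lo,k.sum(),"z",np.percentile(z[k]*1000,[5,50,95]).round(1))
E
python3 a.py 4 scene side
```

```text
t 8.07 pos [480.    8.1 111.9] z [-0.001 -0.    -1.   ] yaw 13.35 F [-1.1 -0.1  0.2] w -0.001 gf 0.5 j [-0.12 -0.02 -0.35  1.24 -0.    1.21]
tool bx,by -46.4 3.5
scene -50 23 z [47.8 61.6 78.7]
scene -40 42 z [34.4 54.5 56.4]
scene -30 369 z [18.5 38.  57. ]
scene -20 133 z [17.5 19.8 22.2]
scene -10 133 z [17.4 19.3 22.5]
scene 0 138 z [17.3 19.4 22.3]
scene 10 143 z [17.4 19.5 22.2]
scene 40 11 z [70.  74.4 76.2]
side -40 24 z [34.  55.  58.3]
side -30 37 z [28.6 54.  58.2]
side -20 11 z [17.3 19.4 21.3]
side -10 25 z [17.3 19.4 22.1]
side 0 56 z [17.2 19.1 22.1]
side 10 55 z [17.3 19.9 22.1]
side 20 59 z [17.4 19.5 22. ]
side 30 71 z [17.6 19.2 21.9]
```

Call:
{"fn": "jog_arm", "kwargs": {
  "plan": [
    [1.9,0.5,0,0,0,0],
    [3.9,0.9,0,0,0,0],
    [4.9,1.2,0,0,0,0]
  ]
}}

```text
clock: 8.55
tool_pos: [0.4847, 0.0092, 0.1118]
tool_rot: [-0.0, 0.62, 0.784, -0.001]
wrist_force: [-3.0, -0.7, 3.0]
width: 0.0
gripper_force: 1.9
```

Call:
{"fn": "jog_arm", "kwargs": {
  "plan": [
    [1.9,0.5,0,0,0,0],
    [3.9,0.9,2,0,0,0]
  ]
}}

```text
clock: 8.8
tool_pos: [0.4859, 0.0094, 0.113]
tool_rot: [-0.002, 0.62, 0.784, -0.004]
wrist_force: [-9.7, -4.2, 3.6]
width: -0.002
gripper_force: 5.1
```

```bash
python3 a.py 5 scene wrist
```

```text
t 8.8 pos [485.9   9.4 113. ] z [-0.008 -0.003 -1.   ] yaw 13.31 F [-9.7 -4.2  3.6] w -0.002 gf 5.1 j [-0.12  0.   -0.33  1.25 -0.    1.22]
tool bx,by -40.4 3.5
scene -50 14 z [49.6 67.6 81.1]
scene -40 11 z [47.9 58.2 73. ]
scene -30 185 z [21.6 50.3 58.6]
scene -20 284 z [18.4 23.1 55.8]
scene -10 151 z [17.6 20.1 23.7]
scene 0 149 z [17.6 20.1 22.7]
scene 10 146 z [17.6 20.1 23.5]
scene 20 11 z [20.6 22.2 23.3]
scene 40 10 z [67.8 73.2 75.4]
wrist -30 3831 z [34.6 55.8 56.8]
wrist -20 1718 z [19.  55.2 56.5]
wrist -10 3796 z [18.6 19.6 20.6]
wrist 0 3256 z [18.5 19.4 20.4]
wrist 10 3283 z [18.2 19.3 20.3]
wrist 20 3469 z [18.2 19.1 20.1]
wrist 30 4028 z [18.  19.  19.9]
wrist 40 2935 z [17.9 18.8 19.8]
```

Call:
{"fn": "jog_arm", "kwargs": {
  "plan": [
    [2.0,0.5,6,0,0,0],
    [5,1.2,12,0,0,0],
    [8,1.9,18,0,0,0],
    [12,2.8,23,0,0,0],
    [12,2.8,23,0,0,0]
  ]
}}

```text
clock: 9.52
tool_pos: [0.5018, 0.0132, 0.1376]
tool_rot: [0.001, 0.62, 0.785, 0.001]
wrist_force: [-1.8, 0.9, 0.7]
width: 0.0
gripper_force: 0.9
```

```bash
python3 a.py 6 scene side wrist
```

```text
t 9.53 pos [501.8  13.2 137.6] z [ 0.002  0.    -1.   ] yaw 13.37 F [-1.8  0.9  0.7] w 0.0 gf 0.9 j [-0.11  0.02 -0.26  1.29  0.    1.23]
tool bx,by -24.0 3.5
scene -30 22 z [ 43.8  89.2 102.7]
scene -20 125 z [39.3 43.3 81.8]
scene -10 367 z [36.4 43.4 80.9]
scene 0 191 z [31.5 35.4 39.8]
scene 10 188 z [27.5 31.9 36.5]
scene 20 82 z [26.3 29.1 32.6]
scene 40 13 z [71.  72.2 74.9]
side -30 99 z [44.6 50.1 60.5]
side -20 101 z [57.3 69.3 79.4]
side -10 45 z [36.5 77.3 79.4]
side 0 15 z [32.8 35.1 73.4]
side 10 13 z [28.4 30.6 33. ]
side 20 19 z [22.9 26.8 30.3]
side 30 60 z [20.4 22.8 26. ]
side 40 46 z [17.5 19.7 23.1]
wrist -40 61 z [69.7 83.6 99.9]
wrist -30 297 z [ 45.5  84.6 100.5]
wrist -20 569 z [41.3 58.1 86.4]
wrist -10 4389 z [41.3 77.4 79.4]
wrist 0 1102 z [32.4 33.7 36.2]
wrist 10 2825 z [28.8 30.9 33. ]
wrist 20 2653 z [24.9 26.9 29. ]
wrist 30 2855 z [20.9 22.8 24.9]
wrist 40 2063 z [18.2 19.8 21.2]
```

Call:
{"fn": "jog_arm", "kwargs": {
  "plan": [
    [4.5,1.1,4,0,0,0],
    [8,1.9,8,0,0,0],
    [13,3.1,12,0,0,0],
    [18.2,4.3,15.5,0,0,0],
    [24,5.7,19,0,0,0],
    [29.7,7.1,21.5,0,0,0],
    [29.7,7.1,21.5,0,0,0]
  ]
}}

```text
clock: 10.55
tool_pos: [0.5314, 0.0202, 0.1593]
tool_rot: [0.001, 0.62, 0.785, 0.0]
wrist_force: [-2.6, -0.3, 3.1]
width: -0.0
gripper_force: 2.2
```

```bash
python3 a.py 7 side scene
```

```text
t 10.55 pos [531.4  20.2 159.3] z [ 0.001  0.    -1.   ] yaw 13.36 F [-2.6 -0.3  3.1] w -0.0 gf 2.2 j [-0.09  0.08 -0.15  1.33  0.    1.25]
tool bx,by 6.4 3.4
side -10 87 z [71.7 75.1 81.1]
side 0 105 z [75.3 80.3 85.1]
side 10 79 z [83.5 89.9 95.4]
side 20 43 z [45.7 95.4 99.6]
scene -10 20 z [ 70.3  75.3 118.4]
scene 0 82 z [ 62.4  82.6 117.9]
scene 10 258 z [45.4 53.  94.2]
scene 20 396 z [37.8 48.8 97.6]
```

Call:
{"fn": "jog_arm", "kwargs": {
  "plan": [
    [4,0.9,1.2,0,0,0],
    [8,1.9,2.3,0,0,0],
    [15.2,3.6,4,0,0,0],
    [23,5.4,5,0,0,0],
    [31,7.3,5.4,0,0,0],
    [31,7.3,5.4,0,0,0]
  ]
}}

```text
clock: 11.4
tool_pos: [0.5639, 0.0278, 0.1657]
tool_rot: [0.002, 0.62, 0.785, 0.002]
wrist_force: [0.0, -0.2, 6.5]
width: -0.002
gripper_force: 3.2
```

```bash
python3 a.py 8 side scene
```

```text
t 11.4 pos [563.9  27.8 165.7] z [ 0.006  0.001 -1.   ] yaw 13.37 F [ 0.  -0.2  6.5] w -0.002 gf 3.2 j [-0.07  0.16 -0.06  1.35  0.    1.27]
tool bx,by 39.7 3.3
side 20 99 z [84.1 88.8 92.6]
side 30 94 z [87.  90.3 95. ]
side 40 58 z [86.4 92.7 96.2]
side 50 69 z [ 90.3  96.2 100.7]
side 60 9 z [94.7 96.5 97.8]
scene 20 57 z [76.3 88.5 90.8]
scene 30 115 z [ 58.2  91.  119.7]
scene 40 106 z [ 86.9  94.3 118.4]
scene 50 116 z [91.4 96.1 98.8]
scene 60 136 z [88.1 93.6 99.6]
```

Call:
{"fn": "jog_arm", "kwargs": {
  "plan": [
    [4,0.9,0,0,0,0],
    [8,1.9,-1,0,0,0],
    [12,2.8,-2,0,0,0],
    [12,2.8,-2,0,0,0]
  ]
}}

```text
clock: 12.0
tool_pos: [0.5764, 0.0307, 0.1641]
tool_rot: [0.003, 0.62, 0.785, 0.003]
wrist_force: [0.8, 0.7, 6.7]
width: 0.003
gripper_force: 3.2
```

```bash
python3 a.py 9 side scene
```

```text
t 12.0 pos [576.4  30.7 164.1] z [ 0.008  0.001 -1.   ] yaw 13.37 F [0.8 0.7 6.7] w 0.003 gf 3.2 j [-0.06  0.19 -0.02  1.35  0.    1.27]
tool bx,by 52.6 3.2
side 30 66 z [86.5 90.4 98.9]
side 40 94 z [86.6 90.5 94.5]
side 50 52 z [87.3 90.5 93.7]
side 60 56 z [88.9 92.6 94.6]
side 70 29 z [89.8 92.6 95.8]
scene 30 44 z [75.7 89.9 92.3]
scene 40 104 z [ 84.1  91.1 118.1]
scene 50 110 z [ 85.   91.8 116.2]
scene 60 126 z [86.9 92.3 95.1]
scene 70 159 z [83.3 90.8 95. ]
```

Call:
{"fn": "jog_arm", "kwargs": {
  "plan": [
    [0,0,10,0,0,0],
    [0,0,40,0,0,0],
    [-3,-1,75,0,0,0],
    [-3,-1,75,0,0,0],
    [-3,-1,75,0,0,0]
  ],
  "jaw": -1
}}

```text
clock: 12.72
tool_pos: [0.5704, 0.0292, 0.2361]
tool_rot: [-0.0, 0.62, 0.784, -0.0]
wrist_force: [0.2, -0.2, 0.4]
width: 0.998
gripper_force: 0.0
```

```bash
python3 a.py 10 side scene wrist
python3 - <<'E'
import cv2,numpy as np
a=cv2.imread("pics/side10.png")[210:320,290:410]; b=cv2.imread("pics/scene10.png")[190:300,220:360]
c=cv2.imread("pics/wrist10.png")
f=lambda i,h:cv2.resize(i,(int(i.shape[1]*h/i.shape[0]),h))
cv2.imwrite("pics/m10.png",np.hstack([f(a,250),f(b,250)])); 
cv2.imwrite("pics/m10.png",np.hstack([f(a,200),f(b,200),f(c,200)]))
E
```

```text
t 12.72 pos [570.4  29.2 236.1] z [-0.001  0.    -1.   ] yaw 13.34 F [ 0.2 -0.2  0.4] w 0.998 gf 0.0 j [-0.07  0.16  0.09  1.5   0.    1.27]
tool bx,by 46.4 3.1
side 40 85 z [86.5 90.2 92.9]
side 50 100 z [87.3 89.8 92.6]
side 60 83 z [86.9 89.9 92.7]
side 70 93 z [87.  89.9 92.7]
side 80 18 z [87.6 89.5 91.1]
scene 40 114 z [85.  90.  92.8]
scene 50 171 z [85.5 90.1 92.9]
scene 60 182 z [84.4 89.9 92.5]
scene 70 190 z [86.3 89.7 92.4]
scene 80 102 z [80.9 86.7 91.7]
wrist 40 2371 z [88.3 89.8 90.8]
wrist 50 3167 z [88.6 89.7 90.7]
wrist 60 2911 z [88.  89.5 90.5]
wrist 70 3153 z [88.4 89.4 90.5]
wrist 80 770 z [88.3 89.3 90.4]
```

View pics/m10.png

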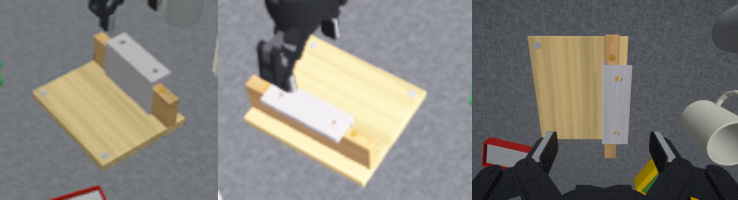

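The three crops (side, scene, wrist) show the angle standing against the strip with its lip level on top. Both holes are visible, at (618,78) and (615,132) in the montage.

Run:
```python
from h import *
a=np.radians(13.4); ex=np.array([np.cos(a),np.sin(a)]); ey=np.array([-ex[1],ex[0]])
p,d,W,c=cloud("wrist"); z=W[...,2]
for n in("wrist","scene","side"):
    if n!="wrist": p,d,W,c=cloud(n); z=W[...,2]
    b=(W[...,:2]-[.526,.0154])*1000; bx=b@ex; by=b@ey
    m=(z>.085)&(z<.095)&(bx>30)&(bx<90)&(abs(by)<75)&(p.max(2)>120)&(p.max(2).astype(int)-p.min(2)<40)
    rect(n+"top world",W[m]); 
# pin positions from side/scene, brass colour
for n,w in(("scene",(160,225,120,190)),("side",(385,430,325,392))):
    p,d,W,c=cloud(n); hsv=cv2.cvtColor(p,cv2.COLOR_BGR2HSV).astype(int); z=W[...,2]
    m=np.zeros(z.shape,bool); m[w[2]:w[3],w[0]:w[1]]=1
    m&=(z>.089)&(z<.107)
    k,l,s,ce=cv2.connectedComponentsWithStats(m.astype(np.uint8),connectivity=8)
    for i in range(1,k):
        if s[i,4]>3: print(n,s[i,4],(np.median(W[l==i],0)*1000).round(1))
```

```text
wristtop world 12341 c [587.5  28.9] size [ 39.9 120.8] ang 13.2 z [88.1 89.6 90.9] corners [[554.0, 83.0], [582.0, -34.0], [621.0, -25.0], [593.0, 92.0]]
scenetop world 697 c [586.   30.9] size [ 42.8 121.1] ang 14.0 z [86.  89.9 93.3] corners [[551.0, 85.0], [580.0, -33.0], [621.0, -23.0], [592.0, 95.0]]
sidetop world 408 c [584.8  30.4] size [ 43.9 124.8] ang 13.9 z [85.7 89.8 93.6] corners [[549.0, 86.0], [578.0, -35.0], [621.0, -25.0], [591.0, 96.0]]
scene 12 [ 511.1 -402.6   97.1]
scene 11 [ 521.7 -320.5   96.8]
side 11 [ 521.  -323.1   99. ]
side 14 [ 508.6 -406.2   98.1]
```

Call:
{"fn": "jog_arm", "kwargs": {
  "plan": [
    [16.5,0.5,-20,0,0,0],
    [16.5,0.5,-60,0,0,0],
    [16.5,0.5,-90,0,0,0],
    [16.5,0.5,-104,0,0,0],
    [16.5,0.5,-104,0,0,0],
    [16.5,0.5,-104,0,0,0]
  ]
}}

```text
clock: 13.88
tool_pos: [0.5881, 0.0296, 0.1345]
tool_rot: [0.001, 0.62, 0.785, 0.001]
wrist_force: [-0.5, 0.7, 0.4]
width: 0.999
gripper_force: 0.0
```

Call:
{"fn": "jog_arm", "kwargs": {
  "plan": [
    [0,0,0,0,0,0],
    [0,0,0,0,0,0],
    [0,0,0,0,0,0],
    [0,0,0,0,0,0],
    [0,0,0,0,0,0]
  ],
  "jaw": 1,
  "squeeze": 40
}}

```text
clock: 14.5
tool_pos: [0.5873, 0.0296, 0.1338]
tool_rot: [0.0, 0.62, 0.784, 0.0]
wrist_force: [-1.9, 0.2, 5.2]
width: 0.463
gripper_force: 41.3
```

```bash
python3 a.py 11
```

```text
t 14.5 pos [587.3  29.6 133.8] z [ 0.001 -0.    -1.   ] yaw 13.34 F [-1.9  0.2  5.2] w 0.463 gf 41.3 j [-0.06  0.24 -0.03  1.3  -0.    1.27]
tool bx,by 63.0 -0.4
```

Call:
{"fn": "jog_arm", "kwargs": {
  "plan": [
    [0,0,10,0,0,0],
    [0,0,35,0,0,0],
    [0,0,65,0,0,0],
    [0,0,85,0,0,0],
    [-5,-25,90,0,0,-0.03],
    [-14,-70,90,0,0,-0.08],
    [-23,-120,90,0,0,-0.13],
    [-32,-170,90,0,0,-0.18]
  ]
}}

```text
clock: 15.5
tool_pos: [0.5547, -0.1414, 0.2223]
tool_rot: [-0.0, 0.688, 0.725, 0.0]
wrist_force: [0.0, 0.0, -1.2]
width: 0.466
gripper_force: 40.6
```

Call:
{"fn": "jog_arm", "kwargs": {
  "plan": [
    [-9,-50,0,0,0,-0.05],
    [-18,-100,0,0,0,-0.1],
    [-28,-145,0,0,0,-0.15],
    [-36,-185,-5,0,0,-0.19],
    [-41,-210,-15,0,0,-0.19],
    [-42,-222,-30,0,0,-0.19],
    [-42,-222,-35,0,0,-0.19],
    [-42,-222,-35,0,0,-0.19]
  ]
}}

```text
clock: 16.5
tool_pos: [0.5131, -0.3605, 0.1865]
tool_rot: [-0.002, 0.753, 0.658, 0.0]
wrist_force: [0.0, 0.5, -1.5]
width: 0.462
gripper_force: 40.6
```

```bash
cat > s.py <<'E'
from h import *
import sys
st()
a=np.radians(-7.9); ex=np.array([np.cos(a),np.sin(a)]); ey=np.array([-ex[1],ex[0]]); O=np.array([.5154,-.3630])
s=status.get_obs(); t=(s["tool_pos"][:2]-O)*1000; print("tool sx,sy",(t@ex).round(1),(t@ey).round(1)); zt=s["tool_pos"][2]-.0438
for n in("scene","side","wrist"):
    p,d,W,c=cloud(n); cv2.imwrite(f"pics/{n}{sys.argv[1]}.png",p); z=W[...,2]
    b=(W[...,:2]-O)*1000; bx=b@ex; by=b@ey; Q=np.dstack([bx,by,z*1000])/1000
    m=(abs(z-zt)<.006)&(abs(bx)<40)&(abs(by)<75)&(p.max(2)>120)&(p.max(2).astype(int)-p.min(2)<40)
    if m.sum()>20: rect(n+" lip top (supply)",Q[m])
E
python3 s.py 12
```

```text
t 16.5 pos [ 513.1 -360.5  186.5] z [-0.002  0.002 -1.   ] yaw -7.75 F [ 0.   0.5 -1.5] w 0.462 gf 40.6 j [-0.72  0.32  0.18  1.43  0.    0.99]
tool sx,sy -2.6 2.2
scene lip top (supply) 402 c [-4.6  6. ] size [118.1  53.1] ang 84.6 z [137.5 142.1 145.9] corners [[-36.0, -50.0], [16.0, -55.0], [27.0, 62.0], [-25.0, 67.0]]
side lip top (supply) 506 c [-3.5  1.5] size [120.3  48.6] ang 86.1 z [137.6 142.8 146.1] corners [[-32.0, -57.0], [17.0, -60.0], [25.0, 60.0], [-24.0, 63.0]]
wrist lip top (supply) 30869 c [-3.1  8.8] size [109.3  53.2] ang 82.7 z [140.  143.8 145.1] corners [[-36.0, -42.0], [16.0, -49.0], [30.0, 60.0], [-23.0, 66.0]]
```

View pics/wrist12.png

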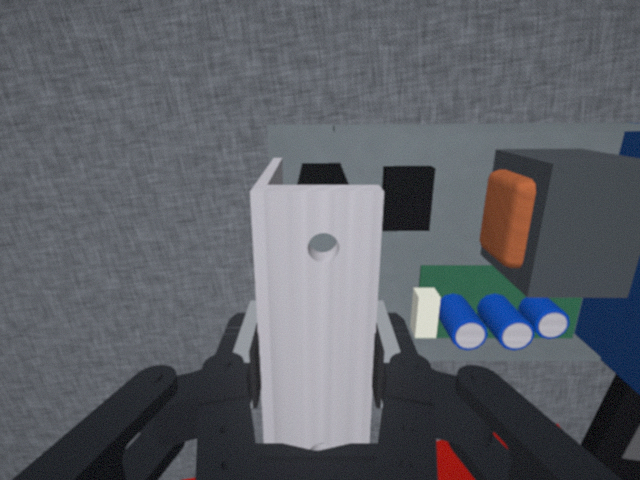

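The wrist view shows the angle held squarely: lip top between columns 254 and 383, left hole at about (323,246). The left pillar's top edge shows beyond it at (322,175).

```bash
cat > m.py <<'E'
from h import *
import sys
f=sys.argv[1]; 
a=np.radians(-7.9); ex=np.array([np.cos(a),np.sin(a)]); ey=np.array([-ex[1],ex[0]]); O=np.array([.5154,-.3630])
st(); s=status.get_obs(); zt=s["tool_pos"][2]-.0438
p,d,W,c=cloud("wrist"); z=W[...,2]; b=(W[...,:2]-O)*1000; bx=b@ex; by=b@ey
K=np.array(c["intrinsics"]);A=rot(c["attitude"])
def ray(u,v,h):
    n=cv2.undistortPoints(np.array([[[u,v]]],float),K,np.array([c["k1"],0,0,0])).ravel()
    r=A@np.array([n[0],n[1],1]); P=c["xyz"]+r*(h-c["xyz"][2])/r[2]; q=(P[:2]-O)*1000; return np.round([q@ex,q@ey],1)
hsv=cv2.cvtColor(p,cv2.COLOR_BGR2HSV)
# lip edges by rows
lip=((p.max(2)>150)&(abs(z-zt)<.006)).astype(np.uint8)
for v in(200,225,275,290):
    u=np.flatnonzero(lip[v,240:400])+240; print("lip row",v,u.min(),u.max(),ray(u.min(),v,zt),ray(u.max()+1,v,zt))
# holes: holes inside lip contour
full=(p.max(2)>150).astype(np.uint8); full[:, :240]=0; full[:,400:]=0; full[300:]=0; full[:186]=0
k,l,sc,ce=cv2.connectedComponentsWithStats(1-lip[186:300,262:376])
for i in range(1,k):
    if sc[i,4]>80: u,v=ce[i][0]+262,ce[i][1]+186; print("hole",sc[i,:],u.round(1),v.round(1),ray(u,v,zt))
m=(p.max(2)<60)&(z>.078)&(z<.092)&(abs(bx)<30)&(abs(by)<60)
if m.sum()>20: rect("pillar",np.dstack([bx,by,z*1000])[m]/1000)
np.savez("/tmp/w.npz",p=p,W=W)
E
python3 m.py x
```

```text
t 16.65 pos [ 513.8 -361.3  188.5] z [ 0.001 -0.    -1.   ] yaw -7.75 F [ 0.4  0.2 -2.1] w 0.459 gf 40.6 j [-0.72  0.32  0.18  1.43  0.    0.99]
lip row 200 251 382 [-21.7  58.2] [17.8 58.2]
lip row 225 252 381 [-21.9  50.3] [17.9 50.4]
lip row 275 255 378 [-21.8  33.6] [17.9 33.6]
lip row 290 256 377 [-21.7  28.2] [17.9 28.3]
hole [  0   0 114   3 186] 320.0 186.4 [-1.1 62.3]
hole [ 46  47  30  24 548] 322.1 244.3 [-0.4 44.1]
pillar 50 c [ 0.6 50.4] size [ 0.4 22.3] ang 89.9 z [78.5 79.6 80.7] corners [[-11.0, 50.0], [12.0, 50.0], [12.0, 51.0], [-11.0, 51.0]]
```

Call:
{"fn": "jog_arm", "kwargs": {
  "plan": [
    [-25,3.5,0,0,0,0],
    [-50,7,0,0,0,0],
    [-64,9,0,0,0,0],
    [-64,9,0,0,0,0],
    [-64,9,0,0,0,0]
  ]
}}

```text
clock: 17.32
tool_pos: [0.4498, -0.3534, 0.1882]
tool_rot: [0.001, 0.754, 0.657, 0.0]
wrist_force: [0.2, 0.3, -2.3]
width: 0.465
gripper_force: 40.9
```

```bash
cat > m2.py <<'E'
exec(open("m.py").read().split("m=(p.max(2)<60)")[0])
cv2.imwrite(f"pics/wb{f}.png",p)
m=((z>.090)&(z<.107)&(bx>-15)&(bx<15)&(abs(by)<60)).astype(np.uint8)
k,l,sc,ce=cv2.connectedComponentsWithStats(m)
for i in range(1,k):
    if sc[i,4]>15:
        w=l==i; print("pin",sc[i],np.round([bx[w].min(),np.median(bx[w]),bx[w].max(),by[w].min(),np.median(by[w]),by[w].max(),z[w].max()*1000],1))
        u,v=np.nonzero(w)[1],np.nonzero(w)[0]; t=v<=v.min()+3; 
m=(p.max(2)<70)&(z>.0825)&(z<.088)&(abs(bx)<30)&(abs(by)<65)
k,l,sc,ce=cv2.connectedComponentsWithStats(m.astype(np.uint8))
for i in range(1,k):
    if sc[i,4]>60: rect("pillar top",np.dstack([bx,by,z*1000])[l==i]/1000)
E
python3 m2.py 1
```

```text
t 17.32 pos [ 449.8 -353.4  188.2] z [ 0.001 -0.001 -1.   ] yaw -7.83 F [ 0.2  0.3 -2.3] w 0.465 gf 40.9 j [-0.78  0.17  0.01  1.4   0.    0.92]
lip row 200 251 383 [-86.   57.1] [-46.2  57.1]
lip row 225 252 381 [-86.2  49.3] [-46.4  49.3]
lip row 275 255 378 [-86.1  32.5] [-46.4  32.5]
lip row 290 256 377 [-86.   27.2] [-46.4  27.2]
hole [  0   0 114   3 190] 317.2 186.4 [-66.2  61.3]
hole [ 46  47  30  24 551] 322.5 244.3 [-64.6  43. ]
pin [457 200  22  20 313] [ -4.3  -2.1   2.5  37.2  41.6  44.1 104. ]
pin [438 361  19  15 176] [ -3.9  -0.9   3.5 -45.3 -41.1 -39.3 100.1]
pillar top 1854 c [ 0.5 40.5] size [24.5 20.3] ang 0.1 z [83.1 84.8 86.1] corners [[-12.0, 51.0], [-12.0, 30.0], [13.0, 30.0], [13.0, 51.0]]
pillar top 983 c [  0.9 -41.8] size [24.1 18.9] ang 1.6 z [83.  84.8 85.9] corners [[-11.0, -33.0], [-11.0, -52.0], [13.0, -51.0], [13.0, -32.0]]
```

View pics/wb1.png

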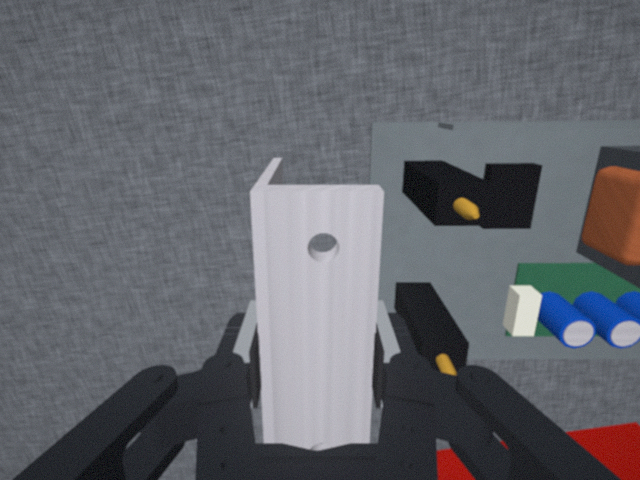

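The wrist view shows both brass pins: left at (467,208) on its pillar and right at (446,366). The held lip's left hole is at (322,245). The angle needs to go about 64.2 mm forward and 2.1 mm to -y.

Call:
{"fn": "jog_arm", "kwargs": {
  "plan": [
    [25,-4,0,0,0,0],
    [50,-8.5,0,0,0,0],
    [63.3,-10.9,0,0,0,0],
    [63.3,-10.9,-13,0,0,0],
    [63.3,-10.9,-25,0,0,0],
    [63.3,-10.9,-25,0,0,0],
    [63.3,-10.9,-25,0,0,0]
  ]
}}

```text
clock: 18.25
tool_pos: [0.5119, -0.3641, 0.1626]
tool_rot: [-0.0, 0.754, 0.657, -0.0]
wrist_force: [-0.4, 0.9, -2.0]
width: 0.459
gripper_force: 41.1
```

```bash
python3 m2.py 2
python3 - <<'E'
import cv2
i=cv2.imread("pics/wb2.png")[140:320,230:420]; cv2.imwrite("pics/wb2c.png",cv2.resize(i,None,fx=3,fy=3))
E
```

```text
t 18.25 pos [ 511.9 -364.1  162.6] z [-0.001  0.    -1.   ] yaw -7.87 F [-0.4  0.9 -2. ] w 0.459 gf 41.1 j [-0.72  0.33  0.14  1.38 -0.    0.98]
lip row 200 251 383 [-23.2  55.2] [16.6 55.2]
lip row 225 252 381 [-23.3  47.3] [16.4 47.4]
lip row 275 255 378 [-23.3  30.6] [16.4 30.6]
lip row 290 256 377 [-23.2  25.2] [16.4 25.3]
hole [  0   0 114   2 188] 320.3 186.4 [-2.5 59.3]
hole [ 46  47  30  24 559] 322.1 244.3 [-1.8 41.1]
pillar top 91 c [-1.  31.9] size [2.5 8.8] ang 90.0 z [83.6 84.8 85.9] corners [[-5.0, 31.0], [3.0, 31.0], [3.0, 33.0], [-5.0, 33.0]]
```

View pics/wb2c.png

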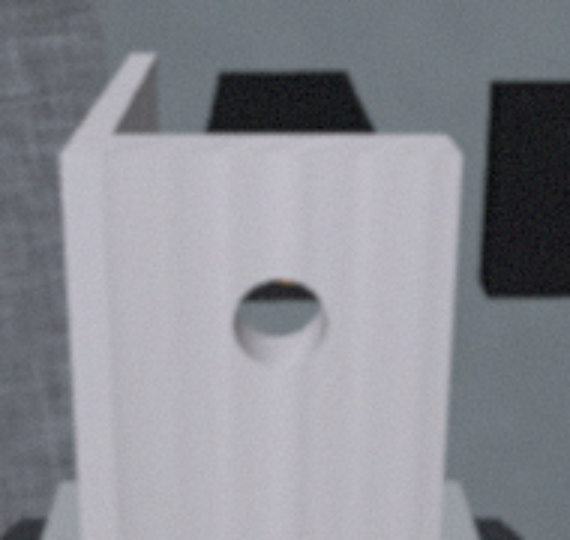

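The crop shows the hole at about (281,320). Through it the pillar's inner edge and a sliver of brass show at (285,282), so the hole needs to go about 1 mm forward before lowering.

Call:
{"fn": "jog_arm", "kwargs": {
  "plan": [
    [1.1,-0.1,0,0,0,0],
    [1.1,-0.1,-3,0,0,0],
    [1.1,-0.1,-6,0,0,0],
    [1.1,-0.1,-8,0,0,0],
    [1.1,-0.1,-10,0,0,0],
    [1.1,-0.1,-10,0,0,0]
  ]
}}

```text
clock: 19.05
tool_pos: [0.5134, -0.3642, 0.1524]
tool_rot: [-0.0, 0.754, 0.657, -0.0]
wrist_force: [-0.1, -0.1, -1.8]
width: 0.463
gripper_force: 41.1
```

Call:
{"fn": "jog_arm", "kwargs": {
  "plan": [
    [0,0,-2,0,0,0],
    [0,0,-4,0,0,0],
    [0,0,-6,0,0,0],
    [0,0,-8,0,0,0],
    [0,0,-8,0,0,0]
  ]
}}

```text
clock: 19.68
tool_pos: [0.5133, -0.3642, 0.1445]
tool_rot: [-0.0, 0.754, 0.657, -0.0]
wrist_force: [0.5, 0.6, -1.5]
width: 0.462
gripper_force: 41.1
```

Call:
{"fn": "jog_arm", "kwargs": {
  "plan": [
    [0,0,-2,0,0,0],
    [0,0,-4,0,0,0],
    [0,0,-5,0,0,0],
    [0,0,-5.5,0,0,0],
    [0,0,-5.5,0,0,0]
  ]
}}

```text
clock: 20.3
tool_pos: [0.5135, -0.3643, 0.1393]
tool_rot: [0.0, 0.754, 0.657, -0.0]
wrist_force: [-0.5, -1.0, -1.6]
width: 0.46
gripper_force: 41.1
```

Call:
{"fn": "jog_arm", "kwargs": {
  "plan": [
    [0,0,-0.7,0,0,0],
    [0,0,-1.4,0,0,0],
    [0,0,-1.4,0,0,0]
  ]
}}

```text
clock: 20.68
tool_pos: [0.5136, -0.3643, 0.1391]
tool_rot: [0.0, 0.754, 0.657, 0.0]
wrist_force: [-2.4, 2.4, 5.4]
width: 0.461
gripper_force: 41.8
```

Contact on the pillars at the expected height. Next I release, retreat straight up and check.

Call:
{"fn": "jog_arm", "kwargs": {
  "plan": [
    [0,0,0,0,0,0],
    [0,0,0,0,0,0],
    [0,0,0,0,0,0],
    [0,0,0,0,0,0],
    [0,0,0,0,0,0]
  ],
  "jaw": -1
}}

```text
clock: 21.3
tool_pos: [0.5135, -0.3643, 0.1378]
tool_rot: [-0.0, 0.754, 0.657, 0.0]
wrist_force: [-0.8, 0.1, -0.1]
width: 1.0
gripper_force: 0.0
```

Call:
{"fn": "jog_arm", "kwargs": {
  "plan": [
    [0,0,15,0,0,0],
    [0,0,45,0,0,0],
    [0,0,90,0,0,0],
    [0,0,120,0,0,0],
    [-40,20,130,0,0,0],
    [-60,30,130,0,0,0],
    [-60,30,130,0,0,0]
  ]
}}

```text
clock: 22.18
tool_pos: [0.4529, -0.3341, 0.2699]
tool_rot: [0.001, 0.754, 0.657, 0.0]
wrist_force: [0.6, 0.6, -0.9]
width: 0.999
gripper_force: 0.0
```

Run:
```python
from h import *
st()
a=np.radians(-7.9); ex=np.array([np.cos(a),np.sin(a)]); ey=np.array([-ex[1],ex[0]]); O=np.array([.5154,-.3630])
I=[]
for n in("side","scene","wrist"):
    p,d,W,c=cloud(n); z=W[...,2]; b=(W[...,:2]-O)*1000; bx=b@ex; by=b@ey
    m=(z>.088)&(z<.099)&(abs(bx)<35)&(abs(by)<70)&(p.max(2)>120)&(p.max(2).astype(int)-p.min(2)<40)
    rect(n,np.dstack([bx,by,z*1000])[m]/1000)
    m=(z>.100)&(z<.110)&(abs(bx)<15)&(abs(by)<60); print(" above",m.sum(),(z[m].max()*1000 if m.any() else 0))
    r={"side":p[310:410,370:500],"scene":p[110:230,100:230],"wrist":p}[n]
    I.append(cv2.resize(r,(int(r.shape[1]*240/r.shape[0]),240)))
cv2.imwrite("pics/fin.png",cv2.resize(np.hstack(I),None,fx=.85,fy=.85))
```

```text
t 22.18 pos [ 452.9 -334.1  269.9] z [ 0.002 -0.002 -1.   ] yaw -7.88 F [ 0.6  0.6 -0.9] w 0.999 gf 0.0 j [-0.75  0.14  0.13  1.56  0.    0.95]
side 808 c [-1.4 -0.6] size [122.9  42.6] ang 89.4 z [89.3 94.7 98.2] corners [[-23.0, -62.0], [19.0, -62.0], [21.0, 61.0], [-22.0, 61.0]]
 above 4 105.18716277468698
scene 472 c [-1.3 -1.1] size [125.9  41.2] ang 89.1 z [90.  94.7 98.3] corners [[-23.0, -64.0], [18.0, -64.0], [20.0, 62.0], [-21.0, 62.0]]
 above 3 101.98776588239822
wrist 9603 c [-1.5 -2.2] size [ 40.5 120.2] ang 0.0 z [90.8 94.8 96.1] corners [[-22.0, 58.0], [-22.0, -62.0], [19.0, -62.0], [19.0, 58.0]]
 above 68 104.09710924023372
```

View pics/fin.png

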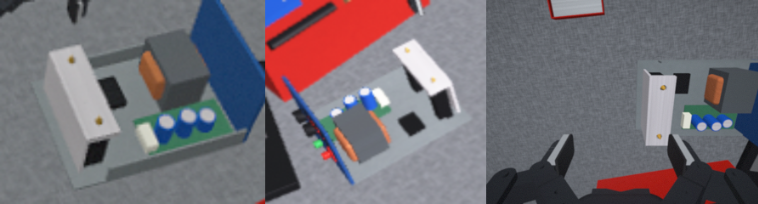

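The three crops show the angle hung with both brass pins through its holes: (71,60) and (99,121) in the side crop, (662,88) and (660,136) in the wrist crop. The lip top is level at about 95 mm, as it should be when fully down.

```bash
python3 -c "
from workcell import order; print(order.finish_job())"
```

```text
the job is handed in; nothing more can be done
None
```

The angle is hung on the power supply with both holes fully down over the pins, plate outside and lip inwards; the job is handed in with the gripper clear, at about 22 s of the 72 s allowed.

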